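Portion two snack bars from a tipping tray onto the kitchen scale

ROBOT

A 6-joint arm with a two-finger parallel gripper is mounted at the origin on a cart in front of the work surface, level with it; the furniture and walls round the work are solid. World frame = base frame: x ahead of the robot, y to its left, z up, the work surface at z = 0. Lengths are in m, angles in rad, forces in N, time in s.
With the tool pointing down it reaches from about 0.225 to 0.725 m from the base axis. Payload 3.1 kg.
Tool frame: the origin (TCP) lies between the finger pads; the fingertips stand 8 mm ahead of it and the grasp point (between the pads) lies 11 mm behind it; z points along the fingers, y is the line along which they close (so a half turn about z gives the same grasp; the last joint's range is limited). The gripper opens to 85 mm and grips with 20 to 120 N. Pads are 22 mm wide; open, the fingers measure 114 mm over their backs; the gripper's body (76 mm by 85 mm) begins 54 mm behind the grasp point. The pads swing forward as they close: fully open they stand 13 mm farther back than shut.
Start: joints at [-1.477, 0.048, 0.099, 1.622, 0, 1.443], TCP at [0.115, -0.512, 0.239] pointing down, gripper open.
Joint ranges: [-2.91, 2.91], [-0.99, 1.94], [-1.21, 1.42], [-2.12, 2.29], [-1.49, 1.47], [-3.14, 3.14]. Speed limits (rad/s): [2.79, 2.79, 3.14, 3.14, 3.14, 3.14].

INTERFACE

Orientations are given as a unit quaternion [x, y, z, w].
In Python, from rig import * gives the robot as it stands. The module is installed in compiled form; this text tells all that it offers.
- The arm moves only by the tool send_rows, never from a script. Its argument "increments" is a list of rows, each a list of 2 entries, a list of its own where there are three numbers: the shift along the tool's x, y, z in m, then the turn, a rotation vector about the tool's x, y, z in degrees. A call has 1 to 5 rows; each row shifts and turns the commanded pose from where the row before left it, along the tool's axes as they then stand; what a row does not reach is not made up. A row lasts 1/10 s, in which the tool goes at most 50 mm and 8.59 degrees, less where a joint would pass 70% of its speed; a pose out of reach is approached as far as the arm can. A call with a gripper value outside its range is refused whole. "gripper" is the finger opening in m, from 0 to 0.0854, set as the call begins (left out, the last holds). The fingers move at their own pace and stop on an object; "squeeze" is the grip in N (left out, the last holds). Time passes only in rows, so rows that do not move let the fingers close. It gives the time, the measured TCP pose, the force, the opening and the grip force at its end, in the units of the state.
- get_state(): the state, without advancing time (a new reading comes with each control period).
- capture(name): name is "side" or "top" or "wrist"; returns a dict with "pixels" (480x640x3 uint8, red, green, blue), "K" (3x3 intrinsics, pixels), "R" (3x3) and "t" (3): a world point X has camera coordinates R X + t; the wrist camera has in their place "hand_eye" (4x4, takes a point from camera to tool coordinates, whose origin is the TCP and whose axes are the flange's). Camera axes: x right, y down, z forward; pixel columns grow to the right and rows downward; lengths in m; the calibration is good to about 2 mm. A picture is of the moment at which its call begins: read the wrist's pose just before it. There is no depth.
- job_done(): hands the job in; it is judged then, once.
The state is a dict: "t": time; "joints": joint angles; "joint_velocities": joint speeds; "joint_torque": joint torques, N m; "position": TCP position; "ee_rot": TCP orientation; "contact_force": force on the tool from outside, world axes, zero at the start; "wrist_torque": the same for the moment, N m; "opening": finger opening in m; "finger_force": force on a finger pad.
Only numpy, scipy, OpenCV 4.12 (cv2) and the standard library are available. Lean on these libraries where they do the work, as an engineer would, in place of code of your own. Each camera call takes 0.05 s, during which the arm holds its last target. There are 200 camera calls.

TASK

Tare the kitchen scale by pressing its flat key, firmly but not hard. Then lift the tipping tray by its rear handle just until the front snack bar slides into the scale's pan, hold the tray still at that angle until the bar has come to rest there while the other three stay on the tray, and ease the tray up a little more so that just the second bar follows, holding still again. Lower the tray fully back down with the last two bars still in it, let go, touch no bar yourself and leave the other things alone.

Things in the scene. Friction and masses are not known exactly. Their poses are not given: they have to be found in the camera images.
- stand: fixed light-wood stand carrying the tipping tray; 220 x 176 mm foot, side cheeks up to 110 mm high. Origin: underside. Its x axis points from the scale towards the tray's rear handle (opposite to the way the bars slide), z up, y (to the robot's side) along the hinge axis.
- tray (a joint): tilt of the aluminium tray on the stand, rad: 0 = level, resting at its stop; grows as the rear handle is lifted (up to 0.9). It falls back by its own weight (0.45 kg, about 2 N at the handle). The tray is 250 mm long, 150 mm wide, open at the lip over the scale's pan, with 44 mm walls on the other three sides.
- hinge_axis (a point): middle of the tray's hinge axis, 95 mm above the worktop, fixed; the hinge axis is the stand's y axis.
- tray_handle (a point): middle of the tray's rear handle: a round steel bar 12 mm thick, 84 mm free length, parallel to the hinge axis, 272 mm behind and, with the tray level, 45 mm above the hinge axis; 59 mm clear of the rear wall and free below, to be pinched from above; it can turn within the grip. Moves with the tray.
- tray_floor (a point): middle of the tray's floor, upper face; x along the floor to the rear (lip at -126 mm, rear wall at +122 mm), z off the floor. One bar lies on each of four bands, lip to rear: steel, plastic, cork, rubber; friction about 0.25, 0.36, 0.48, 0.62, all times one unknown factor 0.8 to 1.25, so each bar slips at a steeper tilt than the one before, and runs out within about a second.
- scale: fixed white kitchen scale below the tray's lip, 190 x 265 x 30 mm, its axes about parallel to the stand's; carries a steel pan; the key panel is on the robot's side. Origin: underside below the pan's middle.
- pan (a point): middle of the pan's inner floor, 38 mm above the worktop; square pan, inside 192 x 192 mm, walls 4 mm thick and 28 mm high above the floor. Axes as the scale's.
- tare_key (a joint): travel of the tare key, m: 0 = free, grows as pressed; a stiff flat key that gives only 2.5 mm (about 4 N per mm). It counts as pressed from 1.2 mm (about 5 N).
- key_top (a point): centre of the upper face of the flat white tare key (36 x 26 mm) on the scale's key panel, at the end of the panel farther from the tray, about 35 mm above the worktop, 35 mm outside the pan; pressed straight down.
- bar1_mid (a point): middle of the first wrapped snack bar, the one nearest the lip (45 x 118 x 15 mm, lying across the tray, 30 g).
- bar2_mid (a point): middle of the second snack bar (48 x 106 x 18 mm), 58 mm behind the first.
- bar3_mid (a point): middle of the third snack bar (45 x 118 x 15 mm).
- bar4_mid (a point): middle of the fourth, rearmost snack bar (48 x 106 x 18 mm).
- mill_mid (a point): bystander: brown pepper mill, 58 x 58 x 150 mm, middle.
- salt_mid (a point): bystander: salt shaker, 44 x 44 x 90 mm, middle.
- jar_mid (a point): bystander: spice jar with a yellow cap, 42 x 42 x 96 mm, middle.
Things that resemble listed ones, but are neither listed nor needed, are in the scene too. Leave any white look-alike of the part that bears bar1_mid alone. What is shaped like the part that bears bar3_mid but turquoise is not meant.

How it is judged:
On the way, in this order (a step that is already met when the one before it is completed fails the run):
1. the tare key is pressed to about 5 N (value of joint tare_key above 0.0012 m and contact force between the fingers and tare_key above 1 N), for 0.1 s.
2. the tray is held still, tilted, with only the first bar at rest in the pan (value of joint tray above 0.1 rad and velocity of joint tray between -0.1 and 0.1 rad/s and x of bar1_mid in the frame of pan between -0.095 and 0.095 m and y of bar1_mid in the frame of pan between -0.095 and 0.095 m and z of bar1_mid in the frame of pan below 0.05 m and linear speed of bar1 below 0.05 m/s and x of bar2_mid in the frame of tray_floor between -0.115 and 0.122 m and z of bar2_mid in the frame of tray_floor between -0.005 and 0.03 m and y of bar2_mid in the frame of tray_floor between -0.075 and 0.075 m and x of bar3_mid in the frame of tray_floor between -0.115 and 0.122 m and z of bar3_mid in the frame of tray_floor between -0.005 and 0.03 m and y of bar3_mid in the frame of tray_floor between -0.075 and 0.075 m and x of bar4_mid in the frame of tray_floor between -0.115 and 0.122 m and z of bar4_mid in the frame of tray_floor between -0.005 and 0.03 m and y of bar4_mid in the frame of tray_floor between -0.075 and 0.075 m), for 0.4 s.
3. the tray is held still, tilted, with the first and second bars at rest in the pan and the last two on the tray (value of joint tray above 0.1 rad and velocity of joint tray between -0.1 and 0.1 rad/s and x of bar1_mid in the frame of pan between -0.095 and 0.095 m and y of bar1_mid in the frame of pan between -0.095 and 0.095 m and z of each of bar1_mid, bar2_mid in the frame of pan below 0.05 m and linear speed of each of bar1, bar2 below 0.05 m/s and x of bar2_mid in the frame of pan between -0.095 and 0.095 m and y of bar2_mid in the frame of pan between -0.095 and 0.095 m and x of bar3_mid in the frame of tray_floor between -0.115 and 0.122 m and z of bar3_mid in the frame of tray_floor between -0.005 and 0.03 m and y of bar3_mid in the frame of tray_floor between -0.075 and 0.075 m and x of bar4_mid in the frame of tray_floor between -0.115 and 0.122 m and z of bar4_mid in the frame of tray_floor between -0.005 and 0.03 m and y of bar4_mid in the frame of tray_floor between -0.075 and 0.075 m), for 0.4 s.
At the end, for the whole second after the job is handed in: The tray is back down on its stop (tilt under 0.03 rad), the first two bars lie at rest in the scale's pan (middles inside its walls), the last two lie at rest on the tray's floor, and the tare key is up (value of joint tray below 0.03 rad and value of joint tare_key below 0.0005 m and x of bar1_mid in the frame of pan between -0.095 and 0.095 m and y of bar1_mid in the frame of pan between -0.095 and 0.095 m and z of each of bar1_mid, bar2_mid in the frame of pan below 0.05 m and linear speed of each of bar1, bar2, bar3, bar4 below 0.05 m/s and x of bar2_mid in the frame of pan between -0.095 and 0.095 m and y of bar2_mid in the frame of pan between -0.095 and 0.095 m and x of bar3_mid in the frame of tray_floor between -0.115 and 0.122 m and z of bar3_mid in the frame of tray_floor between -0.005 and 0.03 m and y of bar3_mid in the frame of tray_floor between -0.075 and 0.075 m and x of bar4_mid in the frame of tray_floor between -0.115 and 0.122 m and z of bar4_mid in the frame of tray_floor between -0.005 and 0.03 m and y of bar4_mid in the frame of tray_floor between -0.075 and 0.075 m); the robot touches nothing.
It fails at once if the tare key is pressed harder than 35 N (contact force between anything else and tare_key above 35 N).
It fails at once if a bar is touched by the robot (contact force between any of the fingers, the arm and bar1 above 0.5 N or contact force between any of the fingers, the arm and bar2 above 0.5 N or contact force between any of the fingers, the arm and bar3 above 0.5 N or contact force between any of the fingers, the arm and bar4 above 0.5 N).
It fails at once if the mill, the salt shaker or the jar is moved by more than 2 cm or tipped over (distance of any of mill_mid, salt_mid, jar_mid from where it was at the start of the episode above 0.02 m).
It also fails if it takes over 72 s, if anything falls off the work surface, if the arm or the gripper's body presses on something with over 40 N, if the wrist force passes 120 N, or if a joint passes its speed limit or range.

## Working session

There is one attempt and no reset: what is moved stays moved. The work goes in short steps, Python scripts to look and compute and a tool call to move; the robot and the scene stay as the last step left them, time stands still between calls to the robot, and variables do not carry over. Pictures are saved under pics/ and viewed, at most 10 in all, crops included, and the job is handed in when it is done.

Besides the shell and the picture viewer there is one more tool, called after "Request:" by a JSON object that holds its "method" and its "body". send_rows: Moves the arm, as the interface text tells. Its arguments: {"type":"object","properties":{"increments":{"type":"array"},"gripper":{"type":"number"},"squeeze":{"type":"number"}},"required":["increments"]}

```bash
mkdir -p pics; cat > h.py <<'E'
from rig import *
import numpy as np, cv2
from scipy.spatial.transform import Rotation as Ro
def save(n,f):
    s=get_state(); c=capture(n); cv2.imwrite('pics/'+f,c['pixels'][:,:,::-1]); return s,c
def ray(c,u,v,z,s=None):
    d=np.linalg.inv(c['K'])@[u,v,1]
    if 'R' in c: o=-c['R'].T@c['t']; d=c['R'].T@d
    else:
        H=np.array(c['hand_eye']); R=Ro.from_quat(s['ee_rot']).as_matrix()
        o=R@H[:3,3]+s['position']; d=R@H[:3,:3]@d
    return o+d*(z-o[2])/d[2]
def proj(c,X):
    p=c['K']@(c['R']@np.array(X)+c['t']); return p[:2]/p[2]
E
python3 - <<'E'
from h import *
import pickle
s,c=save('top','top1.png'); s2,c2=save('side','side1.png')
pickle.dump((c,c2),open('cams.pkl','wb'))
print(s['position'],s['ee_rot'],s['t'],-c['R'].T@c['t'],-c2['R'].T@c2['t'])
E
```

```text
[ 0.11541292 -0.51154248  0.23811482] [ 9.93857093e-01  1.10664688e-01  1.42937983e-05 -1.18531837e-03] 0.0 [ 0.30800077 -0.09294991  1.58381892] [0.00283568 0.89204123 0.78245212]
```

View pics/top1.png

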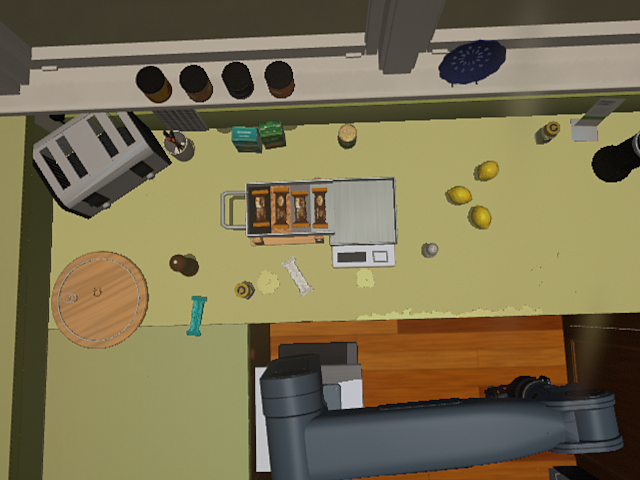

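View pics/side1.png

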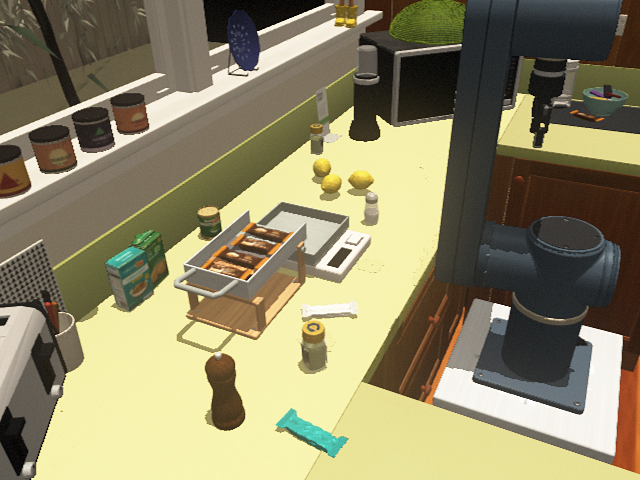

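The top view shows the tray (247–330,183–240), its handle bar (222,210), the pan (363,212), and the key panel with the white key at (380,256). Salt is at (430,250), the mill at (183,265) and the jar at (243,290). The white wrapper (297,275) and the turquoise one (197,315) are look-alikes. I'll enlarge the tray and scale.

```bash
python3 - <<'E'
from h import *
import pickle
c,c2=pickle.load(open('cams.pkl','rb'))
p=c['pixels'][170:300,210:410,::-1]
cv2.imwrite('pics/crop1.png',cv2.resize(p,None,fx=4,fy=4,interpolation=cv2.INTER_CUBIC))
for n,u,v,z in [('key',380,256,.035),('handle',222,210,.14),('pan',363,212,.038),('salt',430,250,.09),('mill',178,262,.15),('jar',243,290,.096),('tur',197,315,0)]: print(n,ray(c,u,v,z).round(3))
E
```

```text
key [ 0.467 -0.228  0.035]
handle [0.602 0.224 0.14 ]
pan [ 0.602 -0.183  0.038]
salt [ 0.474 -0.367  0.09 ]
mill [0.456 0.346 0.15 ]
jar [0.375 0.174 0.096]
tur [0.308 0.332 0.   ]
```

View pics/crop1.png

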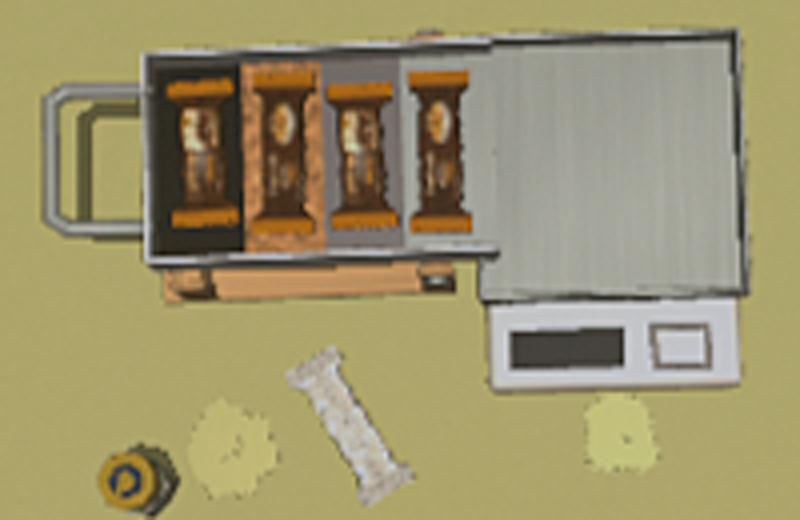

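```bash
python3 - <<'E'
from h import *
import pickle
c,c2=pickle.load(open('cams.pkl','rb'))
f=lambda a,b,z: ray(c,210+a/4-.375,170+b/4-.375,z)
K=f(681,346,.035);H=f(49,160,.14);a=f(145,262,.12);b=f(497,250,.12)
print('key',K,'handle',H,'dir',(a-b)/np.linalg.norm(a-b))
a=f(495,390,.03);b=f(740,385,.03);print((a-b)/np.linalg.norm(a-b))
a=f(47,225,.14);b=f(44,100,.14);print('bar',(b-a)/np.linalg.norm(a-b))
s=get_state();R=Ro.from_quat(s['ee_rot']).as_matrix()
print(R, R.T@(np.array([K[0],K[1],.12])-s['position']))
E
```

```text
key [ 0.46640358 -0.22764951  0.035     ] handle [0.6032029  0.22404108 0.14      ] dir [-6.23753298e-04  9.99999805e-01  0.00000000e+00]
[0.01119902 0.99993729 0.        ]
bar [0.99980196 0.01990058 0.        ]
[[ 9.75505386e-01  2.19975442e-01 -2.16168835e-04]
 [ 2.19975385e-01 -9.75502991e-01  2.17839031e-03]
 [ 2.68319027e-04 -2.17258330e-03 -9.99997604e-01]] [ 0.40481095 -0.19951247  0.11875416]
```

Request:
{"method": "send_rows", "body": {"increments": [[[0.04, -0.02, 0], [0, 0, 0]], [[0.04, -0.02, 0], [0, 0, 0]], [[0.04, -0.02, 0], [0, 0, 0]], [[0.04, -0.02, 0], [0, 0, 0]], [[0.04, -0.02, 0], [0, 0, 0]]], "gripper": 0}}

```text
t: 0.6
position: [0.2895, -0.3691, 0.2388]
ee_rot: [0.994, 0.11, -0.0, -0.0]
contact_force: [1.2, 0.8, -0.5]
opening: 0.0122
finger_force: 0.0
```

Request:
{"method": "send_rows", "body": {"increments": [[[0.04, -0.02, 0.02], [0, 0, 0]], [[0.04, -0.02, 0.02], [0, 0, 0]], [[0.04, -0.02, 0.02], [0, 0, 0]], [[0.04, -0.02, 0.02], [0, 0, 0]], [[0.04, -0.02, 0.02], [0, 0, 0]]]}}

```text
t: 1.1
position: [0.4626, -0.2274, 0.1381]
ee_rot: [0.994, 0.111, -0.0, -0.0]
contact_force: [0.5, -0.6, -0.3]
opening: 0.0001
finger_force: 0.0
```

Request:
{"method": "send_rows", "body": {"increments": [[[0, 0, 0], [0, 0, 6.3]], [[0, 0, 0], [0, 0, 6.3]], [[0, 0, 0], [0, 0, 0]], [[0, 0, 0], [0, 0, 0]], [[0, 0, 0], [0, 0, 0]]]}}

```text
t: 1.6
position: [0.4615, -0.2293, 0.1393]
ee_rot: [1.0, 0.001, 0.0, 0.0]
contact_force: [0.0, 0.1, -0.3]
opening: -0.0
finger_force: 0.0
```

```bash
python3 - <<'E'
from h import *
s,c=save('wrist','w1.png')
print(s['position'],Ro.from_quat(s['ee_rot']).as_matrix().round(3),s['contact_force'],s['opening'],s['t'])
R=Ro.from_quat(s['ee_rot']).as_matrix();H=np.array(c['hand_eye'])
X=np.array([.4664,-.2276,.035]); p=H[:3,:3].T@(R.T@(X-s['position'])-H[:3,3]);p=c['K']@p;print(p[:2]/p[2])
E
```

```text
[ 0.46149131 -0.22931242  0.13934356] [[ 1.     0.003  0.   ]
 [ 0.003 -1.    -0.   ]
 [ 0.     0.    -1.   ]] [ 0.03324504  0.05383811 -0.3215849 ] -2.188948657126683e-05 1.6
[320.25392035 234.66923066]
```

View pics/w1.png

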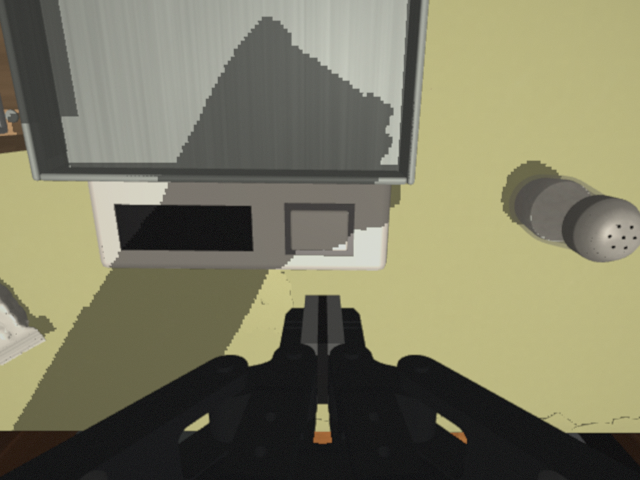

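The wrist view puts the key's centre at (319.5,229), a few mm from the estimate (320,235). Next I descend over it.

Request:
{"method": "send_rows", "body": {"increments": [[[0.007, -0.0015, 0.02], [0, 0, 0]], [[0, 0, 0.03], [0, 0, 0]], [[0, 0, 0.03], [0, 0, 0]], [[0, 0, 0.01], [0, 0, 0]], [[0, 0, 0], [0, 0, 0]]]}}

```text
t: 2.15
position: [0.467, -0.2268, 0.0475]
ee_rot: [1.0, 0.001, -0.002, -0.001]
contact_force: [0.2, 0.3, -0.1]
opening: 0.0001
finger_force: 0.0
```

Request:
{"method": "send_rows", "body": {"increments": [[[0, 0, 0.002], [0, 0, 0]], [[0, 0, 0.002], [0, 0, 0]], [[0, 0, 0.001], [0, 0, 0]], [[0, 0, 0.001], [0, 0, 0]], [[0, 0, 0], [0, 0, 0]]]}}

```text
t: 2.65
position: [0.469, -0.2277, 0.0438]
ee_rot: [1.0, 0.001, 0.0, 0.0]
contact_force: [0.8, 0.2, -0.3]
opening: -0.0
finger_force: 0.0
```

Request:
{"method": "send_rows", "body": {"increments": [[[0, 0, 0.001], [0, 0, 0]], [[0, 0, 0.0005], [0, 0, 0]], [[0, 0, 0], [0, 0, 0]], [[0, 0, 0], [0, 0, 0]]]}}

```text
t: 3.05
position: [0.4689, -0.2276, 0.0421]
ee_rot: [1.0, 0.001, 0.0, 0.0]
contact_force: [-0.3, -0.0, 1.5]
opening: 0.0001
finger_force: 0.9
```

Request:
{"method": "send_rows", "body": {"increments": [[[0, 0, 0.0005], [0, 0, 0]], [[0, 0, 0.0005], [0, 0, 0]], [[0, 0, 0], [0, 0, 0]], [[0, 0, 0], [0, 0, 0]]]}}

```text
t: 3.45
position: [0.4689, -0.2277, 0.0413]
ee_rot: [1.0, 0.001, 0.0, 0.0]
contact_force: [-2.0, 1.3, 5.6]
opening: 0.0003
finger_force: 2.5
```

Request:
{"method": "send_rows", "body": {"increments": [[[0, 0, 0.0006], [0, 0, 0]], [[0, 0, 0], [0, 0, 0]], [[0, 0, 0], [0, 0, 0]], [[0, 0, 0], [0, 0, 0]]]}}

```text
t: 3.85
position: [0.4689, -0.2277, 0.0409]
ee_rot: [1.0, 0.001, 0.0, 0.0]
contact_force: [-0.5, 1.2, 6.6]
opening: 0.0
finger_force: 3.2
```

Request:
{"method": "send_rows", "body": {"increments": [[[0, 0, -0.01], [0, 0, 0]], [[0, 0, -0.04], [0, 0, 0]], [[0, 0, -0.05], [0, 0, 0]], [[0, 0, -0.05], [0, 0, 0]], [[0, 0, -0.05], [0, 0, 0]]]}}

```text
t: 4.35
position: [0.4681, -0.2272, 0.2415]
ee_rot: [1.0, 0.001, -0.001, -0.0]
contact_force: [1.2, 0.1, -1.0]
opening: 0.0002
finger_force: 0.0
```

Request:
{"method": "send_rows", "body": {"increments": [[[0.013, -0.045, -0.008], [0, 0, 0]], [[0.013, -0.045, 0], [0, 0, 0]], [[0.013, -0.045, 0], [0, 0, 0]], [[0.013, -0.045, 0], [0, 0, 0]], [[0.013, -0.045, 0], [0, 0, 0]]], "gripper": 0.05}}

```text
t: 4.85
position: [0.5333, -0.0006, 0.2479]
ee_rot: [1.0, 0.001, -0.0, 0.0]
contact_force: [0.8, -0.1, 0.6]
opening: 0.0503
finger_force: 0.0
```

Request:
{"method": "send_rows", "body": {"increments": [[[0.013, -0.045, 0], [0, 0, 0]], [[0.013, -0.045, 0], [0, 0, 0]], [[0.013, -0.045, 0], [0, 0, 0]], [[0.013, -0.045, 0], [0, 0, 0]], [[0.013, -0.045, 0], [0, 0, 0]]]}}

```text
t: 5.35
position: [0.5964, 0.156, 0.2507]
ee_rot: [0.998, 0.059, -0.003, -0.029]
contact_force: [1.4, -0.0, 0.3]
opening: 0.0503
finger_force: 0.0
```

Request:
{"method": "send_rows", "body": {"increments": [[[0, 0, 0], [0, 0, 0]], [[0, 0, 0], [0, 0, 0]], [[0, 0, 0], [0, 0, 0]]]}}

```text
t: 5.65
position: [0.5959, 0.1541, 0.2513]
ee_rot: [0.998, 0.058, -0.003, -0.029]
contact_force: [-0.0, 0.1, -0.0]
opening: 0.05
finger_force: 0.0
```

```bash
python3 - <<'E'
from h import *
s,c=save('wrist','w2.png')
print(s['position'],s['ee_rot'],s['contact_force'],s['opening'],s['t'])
R=Ro.from_quat(s['ee_rot']).as_matrix();H=np.array(c['hand_eye'])
X=np.array([.6032,.2240,.14]); p=H[:3,:3].T@(R.T@(X-s['position'])-H[:3,3]);p=c['K']@p;print(p[:2]/p[2])
E
```

```text
[0.59592489 0.15411037 0.25128954] [ 0.99790013  0.0580479  -0.00259697 -0.02861871] [-0.00035372  0.13342311 -0.00830097] 0.04997276028800407 5.65
[226.07025533 214.07830458]
```

View pics/w2.png

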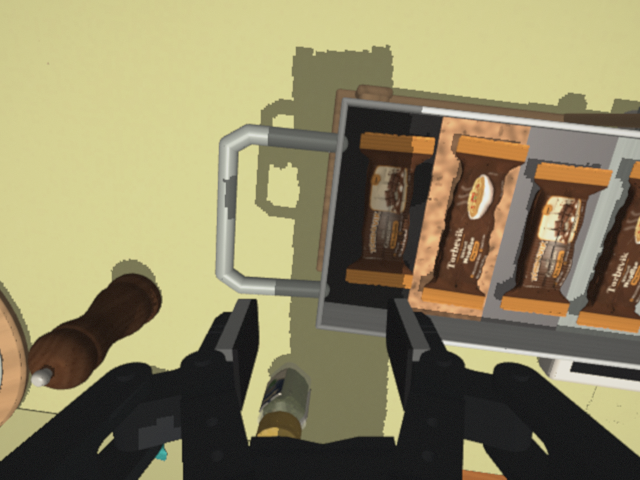

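The wrist view shows the handle bar at about x=228, y 150–270, where it was predicted (226,214). The arm is off its commanded pose, so I'm checking the joints.

```bash
python3 - <<'E'
from h import *
s=get_state();print(np.round(s['joints'],3),Ro.from_quat(s['ee_rot']).as_matrix().round(3))
print(s['joint_torque'])
E
```

```text
[0.115 0.292 0.398 1.679 0.058 3.141] [[ 0.993  0.115 -0.008]
 [ 0.116 -0.992  0.057]
 [-0.001 -0.058 -0.998]]
[ 2.76625268e-01 -4.25348568e+01  3.17444944e+01 -9.35729190e-05
  2.08175965e-01 -4.49299205e-05]
```

Joint 6 has hit its limit. I'll turn the tool half round, which gives the same grasp.

Request:
{"method": "send_rows", "body": {"increments": [[[0, 0, 0], [0, 0, -8.5]], [[0, 0, 0], [0, 0, -8.5]], [[0, 0, 0], [0, 0, -8.5]], [[0, 0, 0], [0, 0, -8.5]], [[0, 0, 0], [0, 0, -8.5]]]}}

```text
t: 6.2
position: [0.596, 0.1537, 0.2519]
ee_rot: [0.908, 0.418, 0.009, -0.028]
contact_force: [-0.1, -1.1, 0.6]
opening: 0.05
finger_force: 0.0
```

Request:
{"method": "send_rows", "body": {"increments": [[[0, 0, 0], [0, 0, -8.5]], [[0, 0, 0], [0, 0, -8.5]], [[0, 0, 0], [0, 0, -8.5]], [[0, 0, 0], [0, 0, -8.5]], [[0, 0, 0], [0, 0, -8.5]]]}}

```text
t: 6.7
position: [0.596, 0.1537, 0.2519]
ee_rot: [0.695, 0.719, 0.018, -0.023]
contact_force: [0.7, 0.6, 0.4]
opening: 0.0501
finger_force: 0.0
```

Request:
{"method": "send_rows", "body": {"increments": [[[0, 0, 0], [0, 0, -8.5]], [[0, 0, 0], [0, 0, -8.5]], [[0, 0, 0], [0, 0, -8.5]], [[0, 0, 0], [0, 0, -8.5]], [[0, 0, 0], [0, 0, -8.5]]]}}

```text
t: 7.2
position: [0.596, 0.1537, 0.2519]
ee_rot: [0.387, 0.922, 0.025, -0.014]
contact_force: [-0.6, 0.4, 0.7]
opening: 0.0502
finger_force: 0.0
```

Request:
{"method": "send_rows", "body": {"increments": [[[0, 0, 0], [0, 0, -8.5]], [[0, 0, 0], [0, 0, -8.5]], [[0, 0, 0], [0, 0, -4]], [[0, 0, 0], [0, 0, 0]], [[0, 0, 0], [0, 0, 0]]]}}

```text
t: 7.7
position: [0.5962, 0.1541, 0.2518]
ee_rot: [0.216, 0.976, 0.027, -0.01]
contact_force: [0.3, -0.4, -0.6]
opening: 0.0499
finger_force: 0.0
```

```bash
cat > go.py <<'E'
from h import *
import sys
# print the tool-frame shift and turn to reach a target TCP position, tool down with tool x = -X world
T=np.array([float(a) for a in sys.argv[1:4]])
s=get_state();R=Ro.from_quat(s['ee_rot']).as_matrix()
Rt=np.array([[-1,0,0],[0,1,0],[0,0,-1.]])
print('t',s['t'],'pos',s['position'].round(4),'joints',np.round(s['joints'],2))
print('shift',(R.T@(T-s['position'])).round(4),'turn',np.degrees(Ro.from_matrix(R.T@Rt).as_rotvec()).round(2))
print('shift after turn',(Rt.T@(T-s['position'])).round(4))
E
python3 go.py .603 .224 .2
```

```text
t 7.7 pos [0.5962 0.1541 0.2518] joints [0.11 0.29 0.4  1.68 0.06 0.55]
shift [0.0216 0.0637 0.0557] turn [  3.15  -1.13 -24.94]
shift after turn [-0.0068  0.0699  0.0518]
```

Request:
{"method": "send_rows", "body": {"increments": [[[0, 0, 0], [1.05, -0.38, -8.3]], [[0, 0, 0], [1.05, -0.38, -8.3]], [[0, 0, 0], [1.05, -0.38, -8.3]], [[-0.007, 0.035, 0], [0, 0, 0]], [[0, 0.035, 0], [0, 0, 0]]]}}

```text
t: 8.2
position: [0.6038, 0.2244, 0.2516]
ee_rot: [0.001, 1.0, -0.0, 0.0]
contact_force: [0.0, -0.6, 0.3]
opening: 0.0502
finger_force: 0.0
```

Request:
{"method": "send_rows", "body": {"increments": [[[0, 0, 0.025], [0, 0, 0]], [[0, 0, 0.015], [0, 0, 0]], [[0, 0, 0], [0, 0, 0]], [[0, 0, 0], [0, 0, 0]]]}}

```text
t: 8.6
position: [0.6029, 0.2245, 0.2115]
ee_rot: [-0.0, 1.0, -0.0, -0.0]
contact_force: [0.1, -0.3, 0.8]
opening: 0.0501
finger_force: 0.0
```

```bash
python3 go.py .603 .224 .13; python3 - <<'E'
from h import *
s,c=save('wrist','w3.png')
R=Ro.from_quat(s['ee_rot']).as_matrix();H=np.array(c['hand_eye'])
X=np.array([.6032,.2240,.14]); p=H[:3,:3].T@(R.T@(X-s['position'])-H[:3,3]);p=c['K']@p;print(p[:2]/p[2])
E
```

```text
t 8.6 pos [0.6029 0.2245 0.2115] joints [ 0.25  0.36  0.41  1.62 -0.    0.25]
shift [-0.0002 -0.0004  0.0815] turn [-0.02 -0.05  0.05]
shift after turn [-0.0001 -0.0005  0.0815]
[320.4430805  259.98524843]
```

View pics/w3.png

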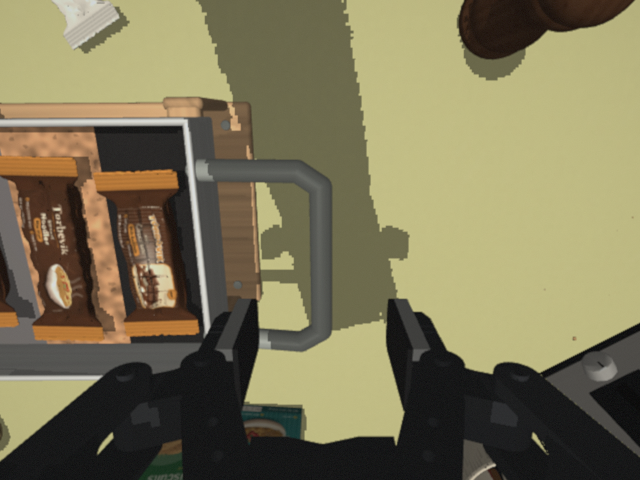

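The bar is centred between the fingers: it runs at x≈320, y 185–325, with the prediction at (320,260). I descend and pinch it.

Request:
{"method": "send_rows", "body": {"increments": [[[0, 0, 0.025], [0, 0, 0]], [[0, 0, 0.025], [0, 0, 0]], [[0, 0, 0.02], [0, 0, 0]], [[0, 0, 0.012], [0, 0, 0]], [[0, 0, 0], [0, 0, 0]]], "gripper": 0.045}}

```text
t: 9.15
position: [0.6025, 0.2243, 0.1283]
ee_rot: [-0.001, 1.0, -0.0, -0.001]
contact_force: [0.1, 0.3, 0.1]
opening: 0.0454
finger_force: 0.0
```

Request:
{"method": "send_rows", "body": {"increments": [[[0, 0, 0], [0, 0, 0]], [[0, 0, 0], [0, 0, 0]], [[0, 0, 0], [0, 0, 0]], [[0, 0, 0], [0, 0, 0]], [[0, 0, 0], [0, 0, 0]]], "gripper": 0.004, "squeeze": 25}}

```text
t: 9.65
position: [0.6044, 0.2237, 0.1317]
ee_rot: [-0.001, 1.0, -0.001, 0.002]
contact_force: [-0.6, -5.2, 6.2]
opening: 0.0107
finger_force: 24.8
```

```bash
cat > arc.py <<'E'
from h import *
# handle at tilt th relative to its level place: tool y = +Y world = stand x, tool z = down
def off(t): return .272*np.cos(t)-.045*np.sin(t)-.272, .272*np.sin(t)+.045*np.cos(t)-.045
for t in np.arange(0,.66,.02): print(round(t,2),*np.round(np.multiply(off(t),1000),1))
E
python3 arc.py; python3 go.py .603 .224 .129
```

```text
0.0 0.0 0.0
0.02 -1.0 5.4
0.04 -2.0 10.8
0.06 -3.2 16.2
0.08 -4.5 21.6
0.1 -5.9 26.9
0.12 -7.3 32.2
0.14 -8.9 37.5
0.16 -10.6 42.8
0.18 -12.5 48.0
0.2 -14.4 53.1
0.22 -16.4 58.3
0.24 -18.5 63.4
0.26 -20.7 68.4
0.28 -23.0 73.4
0.3 -25.4 78.4
0.32 -28.0 83.3
0.34 -30.6 88.1
0.36 -33.3 92.9
0.38 -36.1 97.7
0.4 -39.0 102.4
0.42 -42.0 107.0
0.44 -45.1 111.6
0.46 -48.3 116.1
0.48 -51.5 120.5
0.5 -54.9 124.9
0.52 -58.3 129.2
0.54 -61.8 133.4
0.56 -65.4 137.6
0.58 -69.1 141.7
0.6 -72.9 145.7
0.62 -76.8 149.7
0.64 -80.7 153.5
t 9.65 pos [0.6044 0.2237 0.1317] joints [ 0.25  0.36  0.25  1.45 -0.    0.25]
shift [0.0014 0.0003 0.0027] turn [-0.1   0.2   0.06]
shift after turn [0.0014 0.0003 0.0027]
```

Gripped: opening 10.7 mm at 25 N. I raise in small tilt steps, first to 0.16 rad, which is below the earliest slip of bar 1 at 0.197 rad.

Request:
{"method": "send_rows", "body": {"increments": [[[0, -0.001, -0.0054], [0, 0, 0]], [[0, -0.001, -0.0054], [0, 0, 0]], [[0, -0.0012, -0.0054], [0, 0, 0]], [[0, -0.0013, -0.0054], [0, 0, 0]], [[0, -0.0014, -0.0053], [0, 0, 0]]]}}

```text
t: 10.15
position: [0.6043, 0.2187, 0.1558]
ee_rot: [-0.001, 1.0, 0.0, 0.001]
contact_force: [3.6, -2.3, -2.4]
opening: 0.0111
finger_force: 24.3
```

Request:
{"method": "send_rows", "body": {"increments": [[[0, -0.0014, -0.0053], [0, 0, 0]], [[0, -0.0016, -0.0053], [0, 0, 0]], [[0, -0.0017, -0.0053], [0, 0, 0]], [[0, 0, 0], [0, 0, 0]], [[0, 0, 0], [0, 0, 0]]]}}

```text
t: 10.65
position: [0.6043, 0.2142, 0.1718]
ee_rot: [-0.001, 1.0, 0.0, 0.001]
contact_force: [4.8, -2.0, -3.9]
opening: 0.0106
finger_force: 24.3
```

```bash
cat > look.py <<'E'
from h import *
import sys
# joint crop: side view of tray+pan, and top view of the same
s=get_state(); a=capture('side')['pixels'][190:310,170:370]; b=capture('top')['pixels'][170:270,210:410]
cv2.imwrite('pics/'+sys.argv[1],cv2.resize(np.vstack([a,b])[:,:,::-1],None,fx=2.7,fy=2.7,interpolation=cv2.INTER_CUBIC))
print('t',s['t'],s['position'].round(4),s['contact_force'].round(1),s['opening'],s['ee_rot'].round(3))
E
python3 look.py l1.png
```

```text
t 10.65 [0.6043 0.2142 0.1718] [ 4.8 -2.  -3.9] 0.010615748780171507 [-0.001  1.     0.     0.001]
```

View pics/l1.png

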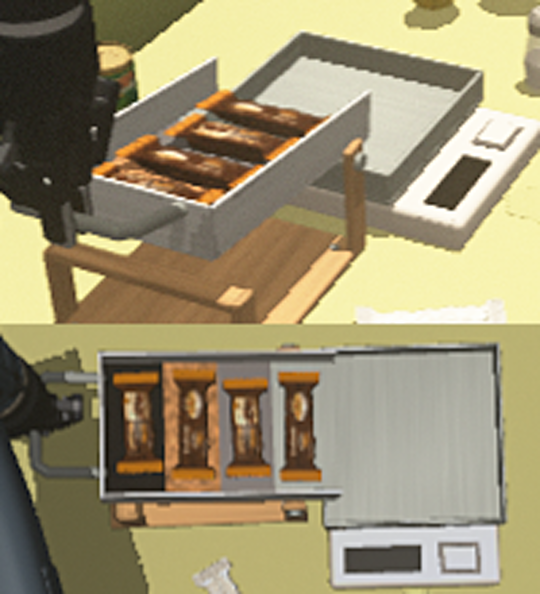

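Tray lifted to about 0.16 rad with all four bars still in place. From here I track the bars numerically by their orange wrapper ends in the top view.

```bash
cat > det.py <<'E'
from h import *
s=get_state(); p=capture('top')['pixels'][172:248,240:400]
h=cv2.cvtColor(p,cv2.COLOR_RGB2HSV); m=cv2.inRange(h,(5,190,110),(22,255,255))
n,_,st,ce=cv2.connectedComponentsWithStats(m)
print('t',s['t'],'z',s['position'].round(4),'f',s['contact_force'].round(1))
for i in sorted(range(1,n),key=lambda i:ce[i][0]):
    if st[i,4]>=8: print((ce[i]+[240,172]).round(1),st[i,4],end=' ')
print()
E
python3 det.py
```

```text
t 10.75 z [0.6043 0.2143 0.1717] f [ 5.6 -1.9 -3.6]
[260.2 189.5] 64 [261.2 222.5] 65 [281. 225.] 45 [281.1 188.5] 59 [300.5 192. ] 48 [301.9 223.9] 49 [320.6 189. ] 43 [321.5 225.7] 48
```

Request:
{"method": "send_rows", "body": {"increments": [[[0, -0.001, -0.0026], [0, 0, 0]], [[0, -0.001, -0.0026], [0, 0, 0]], [[0, -0.001, -0.0026], [0, 0, 0]], [[0, -0.001, -0.0026], [0, 0, 0]], [[0, 0, 0], [0, 0, 0]]]}}

```text
t: 11.3
position: [0.6044, 0.2106, 0.1826]
ee_rot: [-0.001, 1.0, 0.001, 0.001]
contact_force: [4.4, -1.8, -3.3]
opening: 0.0113
finger_force: 24.3
```

```bash
python3 det.py
```

```text
t 11.3 z [0.6044 0.2106 0.1826] f [ 4.4 -1.8 -3.3]
[259.4 189.3] 62 [262.1 222.1] 69 [281.6 224.5] 61 [282.1 188.1] 49 [301.3 191.9] 47 [302.7 223.9] 50 [320.8 189.1] 44 [321.4 225.7] 48
```

Request:
{"method": "send_rows", "body": {"increments": [[[0, -0.001, -0.0026], [0, 0, 0]], [[0, -0.001, -0.0026], [0, 0, 0]], [[0, 0, 0], [0, 0, 0]], [[0, 0, 0], [0, 0, 0]], [[0, 0, 0], [0, 0, 0]]]}}

```text
t: 11.85
position: [0.6044, 0.2088, 0.1874]
ee_rot: [-0.001, 1.0, 0.001, 0.001]
contact_force: [5.2, -1.5, -2.7]
opening: 0.0106
finger_force: 24.3
```

```bash
python3 det.py
```

```text
t 11.85 z [0.6044 0.2088 0.1874] f [ 5.2 -1.5 -2.7]
[260.6 188.8] 55 [261.8 221.8] 70 [281.6 187.8] 49 [281.7 224.5] 62 [301.1 191.6] 56 [302.8 223.9] 51 [320.7 189. ] 43 [321.5 225.6] 49
```

Request:
{"method": "send_rows", "body": {"increments": [[[0, -0.001, -0.0026], [0, 0, 0]], [[0, -0.001, -0.0026], [0, 0, 0]], [[0, 0, 0], [0, 0, 0]], [[0, 0, 0], [0, 0, 0]], [[0, 0, 0], [0, 0, 0]]]}}

```text
t: 12.4
position: [0.6044, 0.2068, 0.1925]
ee_rot: [-0.001, 1.0, 0.001, 0.001]
contact_force: [5.3, -1.5, -3.3]
opening: 0.0111
finger_force: 24.4
```

```bash
python3 det.py
```

```text
t 12.4 z [0.6044 0.2068 0.1925] f [ 5.3 -1.5 -3.3]
[260.6 188.5] 63 [262.  221.6] 68 [281.7 187.7] 50 [282.  224.5] 60 [300.8 191.4] 51 [302.5 223.7] 55 [321.  189.1] 43 [321.5 225.6] 50
```

Request:
{"method": "send_rows", "body": {"increments": [[[0, -0.0011, -0.0025], [0, 0, 0]], [[0, -0.0011, -0.0025], [0, 0, 0]], [[0, 0, 0], [0, 0, 0]], [[0, 0, 0], [0, 0, 0]], [[0, 0, 0], [0, 0, 0]]]}}

```text
t: 12.95
position: [0.6044, 0.2047, 0.1976]
ee_rot: [-0.001, 1.0, 0.001, 0.001]
contact_force: [5.4, -0.5, -3.8]
opening: 0.011
finger_force: 24.4
```

```bash
python3 det.py
```

```text
t 12.95 z [0.6044 0.2047 0.1976] f [ 5.4 -0.5 -3.8]
[260.9 188.5] 67 [262.4 221.5] 65 [281.8 187.6] 56 [282.1 224.4] 57 [301.2 191.2] 51 [302.6 223.6] 57 [321.2 189.1] 45 [321.4 225.7] 49
```

Request:
{"method": "send_rows", "body": {"increments": [[[0, -0.0011, -0.0025], [0, 0, 0]], [[0, 0, 0], [0, 0, 0]], [[0, 0, 0], [0, 0, 0]], [[0, 0, 0], [0, 0, 0]]]}}

```text
t: 13.4
position: [0.6044, 0.2037, 0.2]
ee_rot: [-0.001, 1.0, 0.001, 0.001]
contact_force: [5.6, -1.7, -2.7]
opening: 0.0112
finger_force: 24.4
```

```bash
python3 det.py
```

```text
t 13.4 z [0.6044 0.2037 0.2   ] f [ 5.6 -1.7 -2.7]
[261.  188.4] 68 [262.8 221.5] 66 [282.  187.5] 56 [282.1 224.4] 57 [301.8 191.2] 51 [302.9 223.8] 51 [321.5 189.1] 42 [321.5 225.6] 48
```

Request:
{"method": "send_rows", "body": {"increments": [[[0, -0.0012, -0.0025], [0, 0, 0]], [[0, 0, 0], [0, 0, 0]], [[0, 0, 0], [0, 0, 0]], [[0, 0, 0], [0, 0, 0]]]}}

```text
t: 13.85
position: [0.6044, 0.2025, 0.2026]
ee_rot: [-0.001, 1.0, 0.001, 0.001]
contact_force: [6.0, -2.1, -3.1]
opening: 0.0106
finger_force: 24.4
```

```bash
python3 det.py
```

```text
t 13.85 z [0.6044 0.2025 0.2026] f [ 6.  -2.1 -3.1]
[260.4 188. ] 57 [263.  221.5] 67 [282.5 224.4] 59 [282.9 187.4] 56 [302.  191.1] 50 [302.9 223.6] 56 [321.5 189.1] 42 [322.  225.6] 49
```

Request:
{"method": "send_rows", "body": {"increments": [[[0, -0.0012, -0.0025], [0, 0, 0]], [[0, 0, 0], [0, 0, 0]], [[0, 0, 0], [0, 0, 0]], [[0, 0, 0], [0, 0, 0]]]}}

```text
t: 14.3
position: [0.6044, 0.2014, 0.2051]
ee_rot: [-0.001, 1.0, 0.001, 0.001]
contact_force: [4.7, -1.0, -4.1]
opening: 0.0105
finger_force: 24.4
```

```bash
python3 det.py
```

```text
t 14.3 z [0.6044 0.2014 0.2051] f [ 4.7 -1.  -4.1]
[261.  187.7] 59 [263.3 221.3] 69 [283.  224.3] 55 [283.4 187.4] 55 [302.1 191.1] 48 [303.1 223.5] 60 [321.6 189.1] 43 [322.  225.7] 49
```

Request:
{"method": "send_rows", "body": {"increments": [[[0, -0.0012, -0.0025], [0, 0, 0]], [[0, 0, 0], [0, 0, 0]], [[0, 0, 0], [0, 0, 0]], [[0, 0, 0], [0, 0, 0]], [[0, 0, 0], [0, 0, 0]]]}}

```text
t: 14.85
position: [0.6044, 0.2002, 0.2076]
ee_rot: [-0.001, 1.0, 0.001, 0.001]
contact_force: [5.7, -1.7, -3.5]
opening: 0.011
finger_force: 24.4
```

```bash
python3 det.py
```

```text
t 14.85 z [0.6044 0.2002 0.2076] f [ 5.7 -1.7 -3.5]
[261.3 187.6] 60 [263.3 221.2] 71 [282.8 224. ] 51 [283.5 187.3] 53 [302. 191.] 47 [303.1 223.5] 60 [321.5 189.2] 42 [322.1 225.6] 52
```

Request:
{"method": "send_rows", "body": {"increments": [[[0, -0.0012, -0.0025], [0, 0, 0]], [[0, 0, 0], [0, 0, 0]], [[0, 0, 0], [0, 0, 0]], [[0, 0, 0], [0, 0, 0]], [[0, 0, 0], [0, 0, 0]]]}}

```text
t: 15.4
position: [0.6044, 0.1991, 0.21]
ee_rot: [-0.001, 1.0, 0.001, 0.001]
contact_force: [5.3, -0.6, -3.9]
opening: 0.0109
finger_force: 24.4
```

```bash
python3 det.py
```

```text
t 15.4 z [0.6044 0.1991 0.21  ] f [ 5.3 -0.6 -3.9]
[261.5 187.5] 64 [263.2 220.9] 78 [282.8 224. ] 50 [283.4 187.2] 51 [302. 191.] 45 [303.1 223.4] 57 [321.5 189.2] 42 [322.2 225.6] 48
```

Request:
{"method": "send_rows", "body": {"increments": [[[0, -0.0013, -0.0025], [0, 0, 0]], [[0, 0, 0], [0, 0, 0]], [[0, 0, 0], [0, 0, 0]], [[0, 0, 0], [0, 0, 0]], [[0, 0, 0], [0, 0, 0]]]}}

```text
t: 15.95
position: [0.6044, 0.1979, 0.2126]
ee_rot: [-0.001, 1.0, 0.001, 0.001]
contact_force: [5.3, 0.0, -2.9]
opening: 0.011
finger_force: 24.4
```

```bash
python3 det.py
```

```text
t 15.95 z [0.6044 0.1979 0.2126] f [ 5.3  0.  -2.9]
[261.8 187.5] 66 [263.  220.7] 71 [282.6 223.8] 50 [283.3 187.1] 50 [302.2 191. ] 46 [303.5 223.5] 59 [321.5 189.2] 42 [322.4 225.7] 46
```

Request:
{"method": "send_rows", "body": {"increments": [[[0, -0.0013, -0.0025], [0, 0, 0]], [[0, 0, 0], [0, 0, 0]], [[0, 0, 0], [0, 0, 0]], [[0, 0, 0], [0, 0, 0]], [[0, 0, 0], [0, 0, 0]]]}}

```text
t: 16.5
position: [0.6044, 0.1966, 0.2152]
ee_rot: [-0.001, 1.0, 0.001, 0.001]
contact_force: [5.0, 1.0, -2.9]
opening: 0.0112
finger_force: 24.4
```

```bash
python3 det.py
```

```text
t 16.5 z [0.6044 0.1966 0.2152] f [ 5.   1.  -2.9]
[261.9 187.5] 67 [263.7 220.6] 69 [282.6 223.7] 52 [283.3 186.9] 50 [302.5 191. ] 48 [303.8 223.4] 55 [322.1 189.2] 39 [322.6 225.6] 45
```

Request:
{"method": "send_rows", "body": {"increments": [[[0, -0.0013, -0.0024], [0, 0, 0]], [[0, 0, 0], [0, 0, 0]], [[0, 0, 0], [0, 0, 0]], [[0, 0, 0], [0, 0, 0]], [[0, 0, 0], [0, 0, 0]]]}}

```text
t: 17.05
position: [0.6044, 0.1954, 0.2176]
ee_rot: [-0.001, 1.0, 0.001, 0.001]
contact_force: [5.1, -0.5, -3.4]
opening: 0.0109
finger_force: 24.4
```

```bash
python3 det.py
```

```text
t 17.05 z [0.6044 0.1954 0.2176] f [ 5.1 -0.5 -3.4]
[262.1 187.4] 69 [263.9 220.5] 67 [282.7 223.7] 54 [283.3 186.8] 50 [302.5 191. ] 48 [303.8 223.4] 56 [326.6 225.6] 40 [327.  189.5] 37
```

Request:
{"method": "send_rows", "body": {"increments": [[[0, -0.0013, -0.0024], [0, 0, 0]], [[0, 0, 0], [0, 0, 0]], [[0, 0, 0], [0, 0, 0]], [[0, 0, 0], [0, 0, 0]], [[0, 0, 0], [0, 0, 0]]]}}

```text
t: 17.6
position: [0.6045, 0.1941, 0.2199]
ee_rot: [-0.001, 1.0, 0.001, 0.001]
contact_force: [4.9, -0.7, -3.6]
opening: 0.0112
finger_force: 24.4
```

```bash
python3 det.py; python3 look.py l2.png
```

```text
t 17.6 z [0.6045 0.1941 0.2199] f [ 4.9 -0.7 -3.6]
[262.8 187. ] 63 [264.  220.5] 68 [283.  223.6] 55 [283.1 186.8] 49 [302.5 191. ] 48 [304.2 223.3] 54 [339.4 193.9] 29 [340.3 228.6] 24 
t 17.65 [0.6044 0.1941 0.2199] [ 5.  -0.8 -3. ] 0.011160272682180315 [-0.001  1.     0.001  0.001]
```

View pics/l2.png

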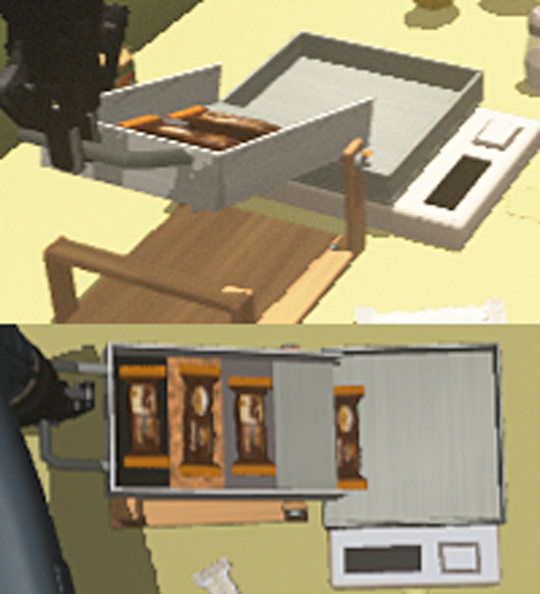

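Bar 1 is going over the lip and the other three are in place. I hold still.

Request:
{"method": "send_rows", "body": {"increments": [[[0, 0, 0], [0, 0, 0]], [[0, 0, 0], [0, 0, 0]], [[0, 0, 0], [0, 0, 0]], [[0, 0, 0], [0, 0, 0]], [[0, 0, 0], [0, 0, 0]]]}}

```text
t: 18.25
position: [0.6045, 0.1941, 0.2199]
ee_rot: [-0.001, 1.0, 0.001, 0.001]
contact_force: [4.7, -0.4, -3.1]
opening: 0.0109
finger_force: 24.4
```

Request:
{"method": "send_rows", "body": {"increments": [[[0, 0, 0], [0, 0, 0]], [[0, 0, 0], [0, 0, 0]], [[0, 0, 0], [0, 0, 0]], [[0, 0, 0], [0, 0, 0]], [[0, 0, 0], [0, 0, 0]]]}}

```text
t: 18.75
position: [0.6045, 0.1941, 0.2199]
ee_rot: [-0.001, 1.0, 0.001, 0.001]
contact_force: [5.2, -0.1, -3.7]
opening: 0.0108
finger_force: 24.4
```

```bash
python3 det.py
```

```text
t 18.75 z [0.6045 0.1941 0.2199] f [ 5.2 -0.1 -3.7]
[262.5 187. ] 62 [264.  220.5] 68 [283.  186.8] 48 [283.1 223.6] 56 [302.3 191. ] 47 [304.4 223.3] 52 [339.  193.9] 31 [340.5 229. ] 30
```

Request:
{"method": "send_rows", "body": {"increments": [[[0, 0, 0], [0, 0, 0]], [[0, 0, 0], [0, 0, 0]], [[0, 0, 0], [0, 0, 0]], [[0, 0, 0], [0, 0, 0]], [[0, 0, 0], [0, 0, 0]]]}}

```text
t: 19.3
position: [0.6044, 0.1941, 0.2199]
ee_rot: [-0.001, 1.0, 0.001, 0.001]
contact_force: [4.5, -0.8, -3.7]
opening: 0.0111
finger_force: 24.4
```

```bash
python3 det.py;python3 look.py l3.png
```

```text
t 19.3 z [0.6044 0.1941 0.2199] f [ 4.5 -0.8 -3.7]
[262.5 187. ] 64 [264.  220.5] 68 [283.  186.8] 48 [283.3 223.6] 57 [302.3 191. ] 47 [304.4 223.3] 52 [339.  193.9] 31 [340.5 229. ] 30 
t 19.35 [0.6045 0.1941 0.2199] [ 5.  -0.4 -2.9] 0.01068550210603694 [-0.001  1.     0.001  0.001]
```

View pics/l3.png

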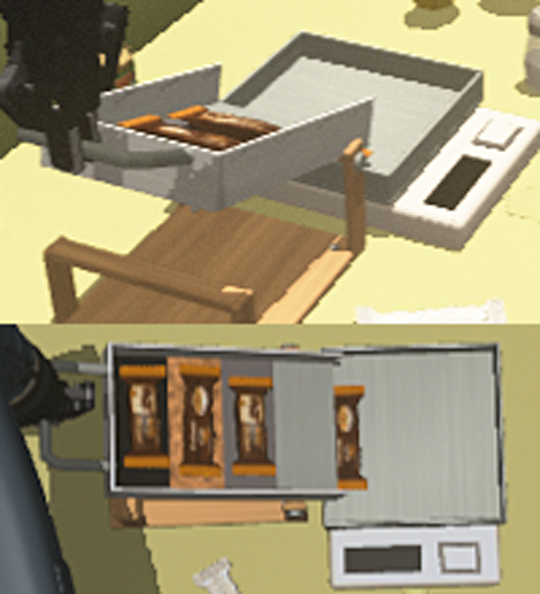

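Bar 1 rests in the pan beside the near wall: ends at (339,194) and (340,229), unchanged for 1.5 s. Bars 2–4 have not moved. I ease up towards bar 2's slip.

Request:
{"method": "send_rows", "body": {"increments": [[[0, -0.0014, -0.0024], [0, 0, 0]], [[0, -0.0014, -0.0024], [0, 0, 0]], [[0, -0.0014, -0.0024], [0, 0, 0]], [[0, 0, 0], [0, 0, 0]], [[0, 0, 0], [0, 0, 0]]]}}

```text
t: 19.95
position: [0.6045, 0.19, 0.2275]
ee_rot: [-0.001, 1.0, 0.001, 0.001]
contact_force: [5.1, 0.3, -2.7]
opening: 0.0106
finger_force: 24.4
```

```bash
python3 det.py
```

```text
t 19.95 z [0.6045 0.19   0.2275] f [ 5.1  0.3 -2.7]
[262.8 186.5] 66 [264.6 220.5] 65 [283.9 223.5] 57 [283.9 186.5] 53 [303. 191.] 45 [304.5 223.2] 50 [338.8 194. ] 32 [340.5 229. ] 30
```

Request:
{"method": "send_rows", "body": {"increments": [[[0, -0.0014, -0.0024], [0, 0, 0]], [[0, -0.0014, -0.0024], [0, 0, 0]], [[0, 0, 0], [0, 0, 0]], [[0, 0, 0], [0, 0, 0]], [[0, 0, 0], [0, 0, 0]]]}}

```text
t: 20.5
position: [0.6045, 0.1872, 0.2322]
ee_rot: [-0.001, 1.0, 0.001, 0.001]
contact_force: [6.0, -0.9, -2.2]
opening: 0.011
finger_force: 24.4
```

```bash
python3 det.py
```

```text
t 20.5 z [0.6045 0.1872 0.2322] f [ 6.  -0.9 -2.2]
[263.2 186.5] 66 [265.1 220. ] 81 [284.  223.5] 58 [284.6 186.4] 50 [307.7 191. ] 43 [309.4 223.3] 54 [338.8 194. ] 32 [340.5 229. ] 30
```

Request:
{"method": "send_rows", "body": {"increments": [[[0, -0.0015, -0.0023], [0, 0, 0]], [[0, 0, 0], [0, 0, 0]], [[0, 0, 0], [0, 0, 0]], [[0, 0, 0], [0, 0, 0]], [[0, 0, 0], [0, 0, 0]]]}}

```text
t: 21.05
position: [0.6045, 0.1858, 0.2346]
ee_rot: [-0.001, 1.0, 0.001, 0.001]
contact_force: [6.4, 0.9, -1.9]
opening: 0.0107
finger_force: 24.4
```

```bash
python3 det.py
```

```text
t 21.05 z [0.6045 0.1858 0.2346] f [ 6.4  0.9 -1.9]
[263.5 186.4] 65 [265.3 219.9] 79 [284.6 223.5] 61 [284.8 186.3] 51 [341.3 194.1] 41 [341.6 227.5] 54
```

Bar 2 has slid out too and bars 3 and 4 are steady. I hold still.

Request:
{"method": "send_rows", "body": {"increments": [[[0, 0, 0], [0, 0, 0]], [[0, 0, 0], [0, 0, 0]], [[0, 0, 0], [0, 0, 0]], [[0, 0, 0], [0, 0, 0]], [[0, 0, 0], [0, 0, 0]]]}}

```text
t: 21.6
position: [0.6045, 0.1858, 0.2346]
ee_rot: [-0.001, 1.0, 0.001, 0.001]
contact_force: [5.3, 1.7, -2.5]
opening: 0.011
finger_force: 24.4
```

```bash
python3 det.py
```

```text
t 21.6 z [0.6045 0.1858 0.2346] f [ 5.3  1.7 -2.5]
[263.5 186.4] 64 [265.3 219.9] 80 [284.6 223.5] 61 [284.8 186.3] 51 [340.  229.1] 31 [344.  194.7] 59 [349.5 226.6] 24
```

Request:
{"method": "send_rows", "body": {"increments": [[[0, 0, 0], [0, 0, 0]], [[0, 0, 0], [0, 0, 0]], [[0, 0, 0], [0, 0, 0]], [[0, 0, 0], [0, 0, 0]], [[0, 0, 0], [0, 0, 0]]]}}

```text
t: 22.15
position: [0.6045, 0.1858, 0.2346]
ee_rot: [-0.001, 1.0, 0.001, 0.001]
contact_force: [5.7, 0.8, -1.5]
opening: 0.0109
finger_force: 24.4
```

Request:
{"method": "send_rows", "body": {"increments": [[[0, 0, 0], [0, 0, 0]], [[0, 0, 0], [0, 0, 0]], [[0, 0, 0], [0, 0, 0]], [[0, 0, 0], [0, 0, 0]], [[0, 0, 0], [0, 0, 0]]]}}

```text
t: 22.65
position: [0.6045, 0.1858, 0.2346]
ee_rot: [-0.001, 1.0, 0.001, 0.001]
contact_force: [6.0, 0.5, -2.1]
opening: 0.0111
finger_force: 24.4
```

```bash
python3 det.py; python3 look.py l4.png; python3 go.py .603 .224 .129
```

```text
t 22.65 z [0.6045 0.1858 0.2346] f [ 6.   0.5 -2.1]
[263.5 186.4] 65 [265.3 219.9] 80 [284.6 223.5] 59 [284.7 186.3] 50 [340.2 229.1] 30 [343.8 194.7] 58 [349.6 226.6] 25 
t 22.7 [0.6045 0.1858 0.2346] [ 6.1  0.2 -1.9] 0.010903726216859587 [-0.001  1.     0.001  0.001]
t 22.8 pos [0.6045 0.1858 0.2346] joints [0.19 0.33 0.42 1.65 0.   0.19]
shift [0.0017 0.0379 0.1057] turn [0.16 0.15 0.14]
shift after turn [0.0015 0.0382 0.1056]
```

View pics/l4.png

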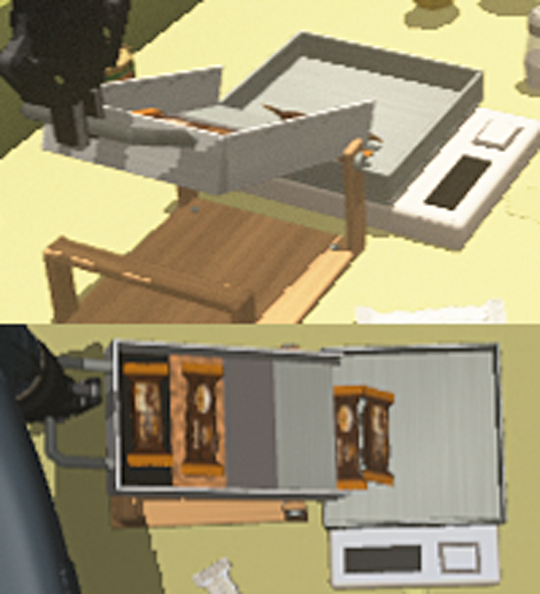

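Both bars are at rest in the pan, at about (339–350,194–229). Bars 3 and 4 are still on the tray at (284,205) and (264,203). I lower along the arc.

Request:
{"method": "send_rows", "body": {"increments": [[[0, 0.003, 0.0047], [0, 0, 0]], [[0, 0.0029, 0.0047], [0, 0, 0]], [[0, 0.0028, 0.0048], [0, 0, 0]], [[0, 0.0027, 0.0048], [0, 0, 0]], [[0, 0.0026, 0.0048], [0, 0, 0]]]}}

```text
t: 23.3
position: [0.6043, 0.1991, 0.2107]
ee_rot: [-0.001, 1.0, 0.0, 0.001]
contact_force: [5.6, -0.6, -1.8]
opening: 0.0111
finger_force: 24.4
```

Request:
{"method": "send_rows", "body": {"increments": [[[0, 0.0025, 0.0049], [0, 0, 0]], [[0, 0.0024, 0.005], [0, 0, 0]], [[0, 0.0023, 0.005], [0, 0, 0]], [[0, 0.0022, 0.005], [0, 0, 0]], [[0, 0.0021, 0.005], [0, 0, 0]]]}}

```text
t: 23.8
position: [0.6042, 0.2101, 0.1856]
ee_rot: [-0.001, 1.0, -0.0, 0.001]
contact_force: [6.0, -1.6, -1.4]
opening: 0.0108
finger_force: 24.4
```

Request:
{"method": "send_rows", "body": {"increments": [[[0, 0.002, 0.0052], [0, 0, 0]], [[0, 0.0019, 0.0052], [0, 0, 0]], [[0, 0.0018, 0.0052], [0, 0, 0]], [[0, 0.0017, 0.0053], [0, 0, 0]], [[0, 0.0015, 0.0053], [0, 0, 0]]]}}

```text
t: 24.3
position: [0.6042, 0.2186, 0.1594]
ee_rot: [-0.001, 1.0, -0.001, 0.001]
contact_force: [5.8, -1.9, -2.4]
opening: 0.011
finger_force: 24.4
```

```bash
python3 det.py;python3 go.py .603 .224 .129
```

```text
t 24.3 z [0.6042 0.2186 0.1594] f [ 5.8 -1.9 -2.4]
[259.7 190.5] 64 [261.  223.1] 70 [280.7 225.4] 60 [281. 189.] 45 [340.3 229. ] 29 [344.2 194.7] 54 [349.6 226.7] 23 
t 24.35 pos [0.6042 0.2188 0.1583] joints [ 0.24  0.35  0.29  1.51 -0.    0.24]
shift [0.0012 0.0052 0.0293] turn [-0.06  0.1   0.12]
shift after turn [0.0012 0.0052 0.0293]
```

Request:
{"method": "send_rows", "body": {"increments": [[[0, 0.0013, 0.0053], [0, 0, 0]], [[0, 0.0012, 0.0053], [0, 0, 0]], [[0, 0.0011, 0.0053], [0, 0, 0]], [[0, 0.001, 0.004], [0, 0, 0]], [[0, 0, 0], [0, 0, 0]]]}}

```text
t: 24.85
position: [0.6041, 0.2231, 0.139]
ee_rot: [-0.001, 1.0, -0.001, 0.001]
contact_force: [6.2, -2.2, -2.2]
opening: 0.0104
finger_force: 24.4
```

Request:
{"method": "send_rows", "body": {"increments": [[[0, 0.0005, 0.003], [0, 0, 0]], [[0, 0.0003, 0.003], [0, 0, 0]], [[0, 0, 0], [0, 0, 0]], [[0, 0, 0], [0, 0, 0]]]}}

```text
t: 25.25
position: [0.6042, 0.2237, 0.1358]
ee_rot: [-0.001, 1.0, -0.001, 0.002]
contact_force: [2.9, -4.5, 7.0]
opening: 0.0111
finger_force: 25.1
```

The force has reversed to +7 N, so the tray is on its stop. I release and back away upward.

Request:
{"method": "send_rows", "body": {"increments": [[[0, 0, 0], [0, 0, 0]], [[0, 0, 0], [0, 0, 0]], [[0, 0, 0], [0, 0, 0]], [[0, 0, 0], [0, 0, 0]], [[0, 0, 0], [0, 0, 0]]], "gripper": 0.045}}

```text
t: 25.75
position: [0.6026, 0.2245, 0.1333]
ee_rot: [-0.001, 1.0, 0.0, -0.001]
contact_force: [0.6, -0.1, -0.7]
opening: 0.0447
finger_force: 0.0
```

Request:
{"method": "send_rows", "body": {"increments": [[[0, 0, -0.01], [0, 0, 0]], [[0, 0, -0.02], [0, 0, 0]], [[0, 0, -0.03], [0, 0, 0]], [[0, 0, -0.04], [0, 0, 0]], [[0, 0, -0.02], [0, 0, 0]]]}}

```text
t: 26.25
position: [0.6041, 0.2245, 0.2591]
ee_rot: [-0.001, 1.0, 0.001, 0.003]
contact_force: [0.8, -1.2, 1.2]
opening: 0.0449
finger_force: 0.0
```

Request:
{"method": "send_rows", "body": {"increments": [[[0, 0, 0], [0, 0, 0]], [[0, 0, 0], [0, 0, 0]], [[0, 0, 0], [0, 0, 0]], [[0, 0, 0], [0, 0, 0]], [[0, 0, 0], [0, 0, 0]]]}}

```text
t: 26.75
position: [0.6025, 0.224, 0.2522]
ee_rot: [-0.001, 1.0, -0.0, -0.002]
contact_force: [0.1, 0.3, 0.2]
opening: 0.0451
finger_force: 0.0
```

```bash
python3 det.py; python3 - <<'E'
from h import *
import pickle
c,c2=pickle.load(open('cams.pkl','rb'))
p=capture('side')['pixels']
# tray region difference to the start picture (level tray): share of changed pixels on the tray's near wall / handle
d=np.abs(p.astype(int)-c2['pixels']).max(2)>40
print(d[255:300,180:235].mean(), d[225:290,235:310].mean(), d[330:430,200:345].mean(), d[190:225,360:380].mean())
E
```

```text
t 26.75 z [0.6025 0.224  0.2522] f [0.1 0.3 0.2]
[259.9 191.7] 58 [260.9 224. ] 68 [280.1 226. ] 46 [280.7 189.8] 48 [340.3 229. ] 29 [343.8 194.7] 58 [349.6 226.7] 23 
0.11878787878787879 0.24143589743589744 0.3006206896551724 0.0
```

Bars 3 and 4 are back at their start pixels, so the tray is level. Bars 1 and 2 are unchanged in the pan, and the arm is free of contact.

```bash
python3 -c "
from rig import *
print(job_done())"
```

```text
the job is handed in; nothing more can be done
None
```

The job is handed in, though no verdict came back: I pressed the tare key to about 6.6 N, bars 1 and 2 slid into the pan one at a time, and the tray is back down and released with bars 3 and 4 on it, at about 27 s of the 72 s; I did not re-check the mill, salt shaker or jar at the end.

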